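# Prop open the jeweller's tool chest

### The arm

A 6-joint arm with a two-finger parallel gripper is mounted at the origin on the work surface. World frame = base frame: x ahead of the robot, y to its left, z up, the work surface at z = 0. Lengths are in m, angles in rad, forces in N, time in s.
With the tool pointing down it reaches from about 0.275 to 0.75 m from the base axis. Payload 10.2 kg.
Tool frame: the origin (TCP) lies where the fingers leave the gripper's body, on its centre line; the fingertips stand 73 mm ahead of it and the grasp point (between the pads) lies 54 mm ahead of it; z points along the fingers, y is the line along which they close (so a half turn about z gives the same grasp; the last joint's range is limited). The gripper opens to 85 mm and grips with 20 to 120 N. Pads are 22 mm wide; open, the fingers measure 114 mm over their backs; the gripper's body (76 mm by 85 mm) begins 54 mm behind the grasp point. The pads swing forward as they close: fully open they stand 13 mm farther back than shut.
Start: joints at [-1.497, 0.313, 1.498, -0, 1.331, -0.223], TCP at [0.154, -0.502, 0.304] pointing down, gripper open.
Joint ranges: [-2.94, 2.94], [-0.97, 2.17], [0.19, 2.56], [-1.23, 4.37], [0.02, 3.11], [-2.88, 2.88]. Speed limits (rad/s): [2.39, 2.39, 3.01, 3.14, 3.14, 3.14].

### API

Orientations are given as a unit quaternion [x, y, z, w].
In Python, from workcell import ctrl, viewer gives the robot as it stands. The module is installed in compiled form; this text tells all that it offers.
- The arm moves only by the shell command python3 -m handwheel 'ROWS' [FORCE]. ROWS is JSON, a list of rows, each an object of numbers: "dx", "dy", "dz": the shift along the tool's x, y, z in units of 200 mm (1.0 is 200 mm); "yaw": the turn about the tool's z in units of 60 degrees (1.0 is 60 degrees); "hand": the closure, from -1 (fully open) to 1 (shut). A call has exactly 8 rows; each row shifts and turns the commanded pose from where the row before left it, along the tool's axes as they then stand; what a row does not reach is not made up. A row lasts 1/10 s, in which the tool goes at most 50 mm and 8.59 degrees, less where a joint would pass 70% of its speed; a pose out of reach is approached as far as the arm can. A call with a number of a shift or a turn outside -1 to 1 is refused whole. A call with a gripper value outside its range is refused whole. The fingers move at their own pace and stop on an object; FORCE is the grip in N (left out, the last holds). Time passes only in rows, so rows that do not move let the fingers close, or fill a call up. It gives the time, the measured TCP pose, the force, the opening and the grip force at its end, in the units of the state.
- ctrl.read_state(): the state, without advancing time (a new reading comes with each control period).
- viewer.get_image(name): name is "scene" or "top" or "wrist"; returns a dict with "pixels" (420x560x3 uint8, red, green, blue), "fx", "fy", "cx", "cy" (pixels), "camera_from_world" (4x4, takes a point from world to camera coordinates). Camera axes: x right, y up, looking along -z (the intrinsics and any distortion apply to the point x, -y, -z); pixel columns grow to the right and rows downward; lengths in m; the calibration is good to about 2 mm. The wrist camera is an equidistant fisheye: a pixel r from the principal point sees the ray r / f radians off the axis. A picture is of the moment at which its call begins. There is no depth.
- ctrl.sign_off(): hands the job in; it is judged then, once.
The state is a dict: "time": time; "q": joint angles; "dq": joint speeds; "joint_efforts": joint torques, N m; "position": TCP position; "ee_rot": TCP orientation; "wrist_force": force on the tool from outside, world axes, zero at the start; "torque": the same for the moment, N m; "finger_gap": finger opening in m; "gripper_force": force on a finger pad.
Only numpy, scipy, OpenCV 4.12 (cv2) and the standard library are available. Lean on these libraries where they do the work, as an engineer would, in place of code of your own. Each camera call takes 0.05 s, during which the arm holds its last target. There are 200 camera calls.

### The job

Lift the lid of the green tool chest by its handle until the prop rod on its right side can hang free, then swing the rod down by its red grip and seat its foot fully home in the holding hole of the aluminium rail, so that the lid stands propped open; let go. Feel for the hole gently, never force the foot down on the rail or jam it, and leave everything else on the bench alone.

Things in the scene. Friction and masses are not known exactly. Their poses are not given: they have to be found in the camera images.
- chest: green sheet-steel tool chest fixed to the bench, open-topped, 200 mm deep (its x) x 260 mm wide (its y) x 100 mm high, walls 3 mm; origin at the centre of its underside, x towards its back (away from the robot at yaw 0), y to its left, z up. Its green lid is hinged along the back top edge.
- lid (a joint): lid angle, rad: 0 shut, grows as the front edge rises, stop at 1.2. The lid (0.34 to 0.46 kg) may start slightly ajar. Its hinge is stiff (about 0.75 N m of friction) so it stays where it is left, but sags if leant on; raising it takes 4 to 6 N at the handle. Below 0.88 rad the hanging rod is too long to pass over the rail; propped, the lid stands at about 0.75 to 0.8.
- lid_hinge (a point): point on the lid's hinge axis, mid-width; in the chest frame at (100, 0, 106.5) mm. The axis runs along the chest's y.
- handle (a point): middle of the lid's steel bar handle: a round bar 12 mm thick, 100 mm long along the chest's y, on two posts, parallel to the lid's front edge and 35 mm clear in front of it; 240 mm from the hinge axis, in the lid's mid-plane.
- prop (a joint): angle of the steel prop rod about its pivot on the lid, rad: 0 is stowed along the lid's right edge, pointing to the hinge; it grows as the free end (foot) swings down and then to the front, away from the lid; limit 2.0. About 0.15 N m of friction: it stays where it is left. The rod points straight down when prop = pi/2 - lid.
- prop_pivot (a point): the rod's pivot on the lid's right side (axis along the chest's y), 190 mm from the hinge axis; the rod swings in a vertical plane 152 mm to the right of the chest's middle (chest y = -152 mm), 20 mm outside the lid's edge.
- grip (a point): middle of the red round grip peg on the rod: 12 mm thick, it stands out level to the right (along the chest's -y), 50 mm of it free of the rod, with an 18 mm disc on its outer end; this point is 34 mm out from the rod's centre line and, seen along the peg, 105 mm from the pivot and 60 mm short of the foot.
- foot (a point): free end of the rod, 165 mm from the pivot; rod 10 mm thick, its last 33 mm thinned to a round-ended 6 mm stub. Drawing the raised lid down by the grip alone takes about 3 to 5 N; more is felt when the foot bears on the rail.
- rail: flat aluminium rail strip, 116 x 30 mm, along the chest's x on its right side, under the rod, with one 12 x 12 mm square hole 12 mm deep (black bottom). Origin: strip's top surface, in the rod's plane, (-65, -152, 88) mm in the chest frame; axes as the chest's. The strip is locked anywhere along x, so the hole's centre lies 6 to 54 mm behind (+x of) this origin, unmeasured: look or feel.
- phone: black phone lying flat, 150 x 73 x 9 mm; bystander. Origin at its underside's centre or mid-length on the bench.
- driver: red-handled screwdriver, lying; bystander. Origin at its underside's centre or mid-length on the bench.
- hammer: small hammer with a wooden handle, lying; bystander. Origin at its underside's centre or mid-length on the bench.
- bench_block: steel bench block, 100 x 60 x 25 mm; bystander. Origin at its underside's centre or mid-length on the bench.
- cup_a: clear plastic cup, 68 mm wide, 85 mm high; bystander. Origin at its underside's centre or mid-length on the bench.
- cup_b: white plastic cup, 68 mm wide, 85 mm high; bystander. Origin at its underside's centre or mid-length on the bench.
- jar: small glass jar with a blue cap, 52 mm wide, 65 mm high; bystander. Origin at its underside's centre or mid-length on the bench.

How it is judged:
On the way, in this order (a step that is already met when the one before it is completed fails the run):
1. the lid is lifted open past 0.7 rad (value of joint lid above 0.7 rad), for 0.2 s.
2. the prop rod is swung out from the lid by more than 0.45 rad (value of joint prop above 0.45 rad), for 0.2 s.
At the end, for the whole second after the job is handed in: The prop rod's foot is in the rail's holding hole, at least 8 mm below the rail's top (the hole is 12 mm deep) and between 0 and 60 mm behind the rail's origin along x; the lid stands open by more than 0.65 rad; lid and rod are at rest (z of foot in the frame of rail below -0.008 m and x of foot in the frame of rail between 0 and 0.06 m and value of joint lid above 0.65 rad and velocity of joint lid between -0.05 and 0.05 rad/s and velocity of joint prop between -0.1 and 0.1 rad/s); the robot touches nothing.
It fails at once if the prop rod is pressed or jammed against the rail with more than 30 N (contact force between prop and rail above 30 N).
It fails at once if a bystander on the bench is pushed more than 25 mm from its place (distance of any of phone, driver, hammer, bench_block, cup_a, cup_b, jar from where it was at the start of the episode above 0.025 m).
It also fails if it takes over 72 s, if anything falls off the work surface, if the arm or the gripper's body presses on something with over 40 N, if the wrist force passes 120 N, or if a joint passes its speed limit or range.

## Working session

There is one attempt and no reset: what is moved stays moved. The work goes in short steps, Python scripts to look and compute and a shell command to move; the robot and the scene stay as the last step left them, time stands still between calls to the robot, and variables do not carry over. Pictures are saved under pics/ and viewed, at most 10 in all, crops included, and the job is handed in when it is done.

```bash
mkdir -p pics
cat > h.py <<'E'
import numpy as np, cv2
from workcell import ctrl, viewer
def shot(n,f=None):
    im=viewer.get_image(n)
    if f: cv2.imwrite('pics/'+f,im['pixels'][:,:,::-1])
    return im
def ray(im,u,v):
    T=np.array(im['camera_from_world']);R=T[:3,:3];o=-R.T@T[:3,3]
    d=np.array([(u-im['cx'])/im['fx'],-(v-im['cy'])/im['fy'],-1.]);d=R.T@d
    return o,d/np.linalg.norm(d)
def onz(im,u,v,z):
    o,d=ray(im,u,v);return o+d*(z-o[2])/d[2]
def proj(im,p):
    T=np.array(im['camera_from_world']);c=T[:3,:3]@np.array(p)+T[:3,3]
    return im['cx']+im['fx']*c[0]/-c[2], im['cy']-im['fy']*c[1]/-c[2]
def tri(i1,a,i2,b):
    o1,d1=ray(i1,*a);o2,d2=ray(i2,*b)
    A=np.stack([d1,-d2],1);s=np.linalg.lstsq(A,o2-o1,rcond=None)[0]
    p,q=o1+s[0]*d1,o2+s[1]*d2
    return (p+q)/2,np.linalg.norm(p-q)
E
python3 - <<'E'
from h import *
for n in('scene','top'):
    im=shot(n,n+'1.png');T=np.array(im['camera_from_world']);print(n,im['fx'],-T[:3,:3].T@T[:3,3],-T[2,:3])
print(ctrl.read_state())
E
```

```text
scene 524.5514529478911 [ 0.84946475 -0.53394374  1.18140651] [-0.28029327  0.41783653 -0.86420386]
top 451.33512924694026 [ 0.4489288  -0.00913385  1.33025717] [ 0.05237175  0.01072128 -0.9985701 ]
{'time': 0.1, 'q': array([-1.49740656e+00,  3.13383589e-01,  1.49837618e+00,  6.28176815e-06,
        1.33103159e+00, -2.23368998e-01]), 'dq': array([ 0.00012317, -0.0013087 , -0.00056371,  0.00011256,  0.00163822,
       -0.00074497]), 'joint_efforts': array([ 3.15260797e-03, -4.12898827e+01, -2.60143089e+01, -2.21617233e-04,
        2.97292398e-03,  1.20682952e-06]), 'position': array([ 0.15351475, -0.50188816,  0.30339194]), 'ee_rot': array([ 9.89011894e-01,  1.47834750e-01,  4.79451993e-05, -5.97440636e-04]), 'wrist_force': array([-0.14351764,  0.85299121,  0.07948731]), 'torque': array([0.00577666, 0.02974925, 0.01293231]), 'gripper_force': 0.0, 'finger_gap': 0.08523414685655872}
```

View pics/scene1.png

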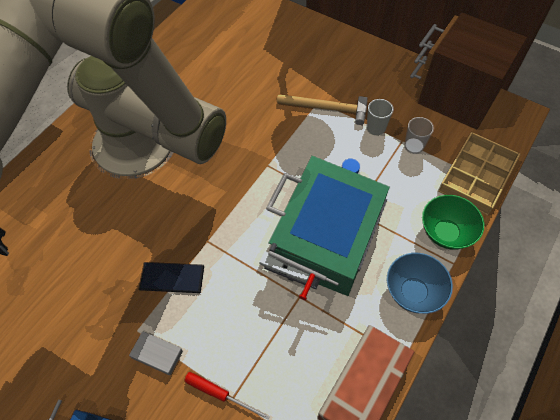

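View pics/top1.png

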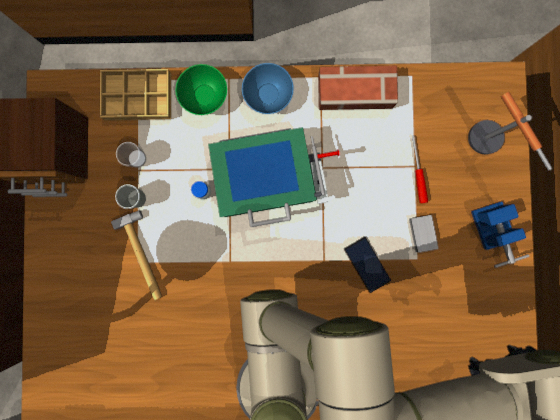

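Run:
```python
from h import *
t=shot('top');s=shot('scene')
a=np.zeros((600,800,3),np.uint8)
c=t['pixels'][125:230,247:347];a[:420,:400]=cv2.resize(c,None,fx=4,fy=4,interpolation=cv2.INTER_CUBIC)
c=s['pixels'][160:310,255:355];a[:,400:]=cv2.resize(c,None,fx=4,fy=4,interpolation=cv2.INTER_CUBIC)
cv2.imwrite('pics/comp.png',a[:,:,::-1])
P={}
for n,im in(('top',t),('scene',s)):
    p=im['pixels'].astype(int);h=cv2.cvtColor(im['pixels'],cv2.COLOR_RGB2HSV)
    red=((h[...,0]<6)|(h[...,0]>174))&(h[...,1]>180)&(h[...,2]>90)
    k,l,st,ce=cv2.connectedComponentsWithStats(red.astype(np.uint8))
    print(n,[(st[i].tolist(),ce[i].round(1).tolist()) for i in range(1,k) if st[i,4]>25])
    g=((h[...,0]>65)&(h[...,0]<125)&(h[...,1]>120)).astype(np.uint8)
    k,l,st,ce=cv2.connectedComponentsWithStats(g)
    for i in range(1,k):
        if st[i,4]>2000:
            c=cv2.findContours((l==i).astype(np.uint8),0,2)[0][0]
            print('green',ce[i].round(1),cv2.approxPolyDP(c,5,True)[:,0].tolist(),np.round(cv2.boxPoints(cv2.minAreaRect(c)),1).tolist())
```

```text
top [([318, 151, 21, 7, 77], [327.8, 154.1]), ([415, 169, 13, 34, 275], [421.0, 186.1])]
green [261.8 172.1] [[302, 128], [209, 145], [221, 216], [315, 199]] [[207.5, 143.6999969482422], [303.3999938964844, 127.0], [316.20001220703125, 200.3000030517578], [220.39999389648438, 217.10000610351562]]
scene [([299, 274, 16, 25, 129], [307.2, 285.8]), ([185, 372, 44, 29, 510], [205.6, 385.8])]
green [331.  216.2] [[312, 157], [270, 242], [285, 249], [282, 255], [287, 250], [303, 257], [304, 265], [307, 258], [312, 268], [316, 262], [354, 278], [388, 187], [358, 175], [353, 159], [340, 168]] [[266.29998779296875, 250.6999969482422], [307.70001220703125, 141.8000030517578], [393.6000061035156, 174.39999389648438], [352.20001220703125, 283.29998779296875]]
green [452.5 221.7] [[427, 204], [424, 226], [439, 245], [460, 248], [479, 238], [482, 217], [467, 200], [444, 195]] [[423.0, 195.0], [483.0, 195.0], [483.0, 248.0], [423.0, 248.0]]
green [419.  285.7] [[398, 258], [388, 274], [395, 300], [415, 312], [441, 307], [451, 292], [445, 268], [426, 255]] [[388.0, 253.0], [451.0, 253.0], [451.0, 312.0], [388.0, 312.0]]
```

View pics/comp.png

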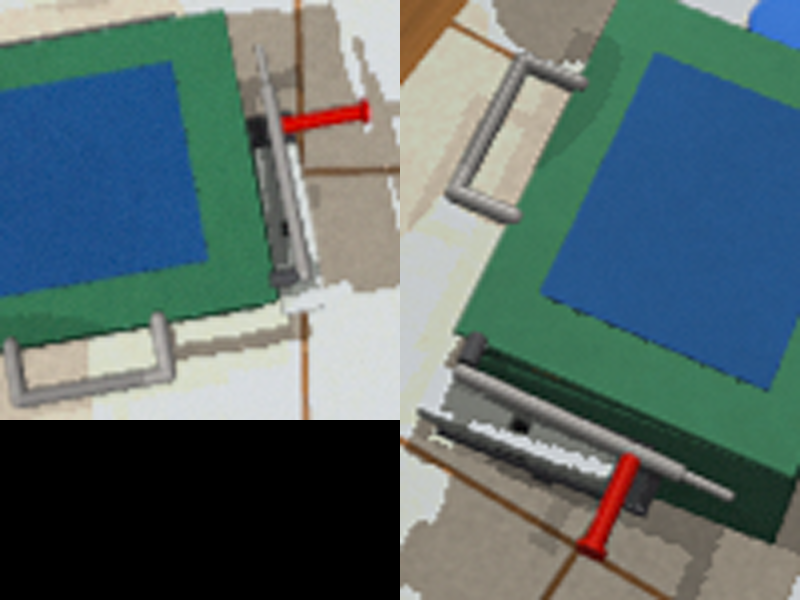

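Run:
```python
from h import *
t=shot('top');s=shot('scene')
P=dict(hL=((251.5,224.2),(285.5,175.5)),hR=((289,218),(268.75,208.75)),disc=((338.25,152.75),(303,297.25)),base=((317.75,156.5),(312.5,275)),piv=((324,195.5),(270,253)),foot=((312,137),(338.25,284)),hole=((318.2,182.5),(285,266.3)))
R={k:tri(t,a,s,b) for k,(a,b) in P.items()}
for k,(p,e) in R.items(): print(k,p.round(4),round(e,4))
for a,b in(('hL','hR'),('disc','base'),('piv','foot')): d=R[a][0]-R[b][0];print(a,b,np.linalg.norm(d),np.degrees(np.arctan2(d[1],d[0])))
c=[onz(t,u,v,.107) for u,v in((207.5,143.7),(303.4,127),(316.2,200.3),(220.4,217.1))]
print(np.round(c,4),np.mean(c,0),np.linalg.norm(c[0]-c[1]),np.linalg.norm(c[1]-c[2]));d=c[2]-c[3];print(np.degrees(np.arctan2(d[1],d[0]))+90)
st=ctrl.read_state();print(st['position'],st['time'])
```

```text
hL [0.4713 0.0631 0.1307] 0.0007
hR [ 0.4872 -0.0363  0.13  ] 0.0011
disc [ 0.6637 -0.1728  0.1119] 0.0021
base [ 0.6543 -0.1171  0.111 ] 0.0019
piv [ 0.5484 -0.1293  0.1251] 0.0063
foot [ 0.7107 -0.1025  0.1029] 0.0039
hole [ 0.5858 -0.1202  0.0813] 0.0
hL hR 0.1006299992602352 99.08031963081697
disc base 0.056445994994083114 -80.45719684666703
piv foot 0.16599399079188273 -170.62848328785333
[[ 0.6941  0.183   0.107 ]
 [ 0.7362 -0.0803  0.107 ]
 [ 0.5346 -0.1116  0.107 ]
 [ 0.4925  0.149   0.107 ]] [0.61432971 0.03503008 0.107     ] 0.26660788513427036 0.20405710527995805
9.170608487407037
[ 0.15351163 -0.50201901  0.30371859] 0.3
```

```bash
python3 -m handwheel '[{"yaw":-0.142,"hand":0.3},{"yaw":-0.142,"hand":0.3},{"yaw":-0.142,"hand":0.3},{"yaw":-0.142,"hand":0.3},{"yaw":-0.142,"hand":0.3},{"yaw":-0.142,"hand":0.3},{"yaw":-0.142,"hand":0.3},{"yaw":-0.142,"hand":0.3}]' 40
python3 -m handwheel '[{"yaw":-0.116,"hand":0.3},{"yaw":-0.116,"hand":0.3},{"dx":0.163,"dy":0.144,"hand":0.3},{"dx":0.163,"dy":0.144,"hand":0.3},{"dx":0.163,"dy":0.144,"hand":0.3},{"dx":0.163,"dy":0.144,"hand":0.3},{"dx":0.163,"dy":0.144,"hand":0.3},{"dx":0.163,"dy":0.144,"hand":0.3}]'
python3 -m handwheel '[{"dx":0.163,"dy":0.144,"hand":0.3},{"dx":0.163,"dy":0.144,"hand":0.3},{"dx":0.163,"dy":0.144,"hand":0.3},{"dx":0.163,"dy":0.144,"hand":0.3},{"dx":0.163,"dy":0.144,"hand":0.3},{"dx":0.163,"dy":0.144,"hand":0.3},{"dx":0.163,"dy":0.144,"hand":0.3},{"dx":0.163,"dy":0.144,"hand":0.3}]'
python3 -m handwheel '[{"hand":0.3},{"hand":0.3},{"hand":0.3},{"hand":0.3},{"hand":0.3},{"hand":0.3},{"hand":0.3},{"hand":0.3}]'
cat >> h.py <<'E'
from scipy.spatial.transform import Rotation as Ro
def to(target,tip=0):
    "report shift (units) from the TCP to bring the point tip ahead of it onto target"
    st=ctrl.read_state();R=Ro.from_quat(st['ee_rot']).as_matrix()
    d=R.T@(np.array(target)-st['position'])-[0,0,tip]
    print('t',st['time'],'pos',st['position'].round(4),'xyaw',np.degrees(np.arctan2(R[1,0],R[0,0])).round(2),'units',(d/.2).round(3),'F',st['wrist_force'].round(1),'gap',round(st['finger_gap'],4),st['gripper_force'])
E
python3 -c "
from h import *
to([.479,.0134,.130],.054)
im=shot('wrist','w1.png');print(im['fx'],im['cx'],im['cy'])"
```

```text
t 0.3 pos [ 0.1535 -0.502   0.3037] xyaw 17.0 units [ 2.31  -1.988  0.6  ] F [-0.4 -0.5 -0.5] gap 0.0854 0.0
325.19226210127806 282.9614737812711 208.60937702440182validation failed for argument at $[0]...
validation failed for argument at $[0]...
validation failed for argument at $[0]...
validation failed for argument at $[0]...
```

View pics/w1.png

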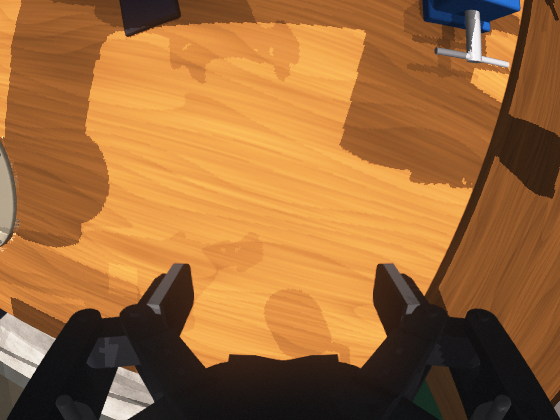

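The wrist view shows the arm still over bare bench, phone at (150,15): the rows were refused. I'll try giving every key.

```bash
python3 -m handwheel '[{"dx":0,"dy":0,"dz":0,"yaw":-0.142,"hand":0.3},{"dx":0,"dy":0,"dz":0,"yaw":-0.142,"hand":0.3},{"dx":0,"dy":0,"dz":0,"yaw":-0.142,"hand":0.3},{"dx":0,"dy":0,"dz":0,"yaw":-0.142,"hand":0.3},{"dx":0,"dy":0,"dz":0,"yaw":-0.142,"hand":0.3},{"dx":0,"dy":0,"dz":0,"yaw":-0.142,"hand":0.3},{"dx":0,"dy":0,"dz":0,"yaw":-0.142,"hand":0.3},{"dx":0,"dy":0,"dz":0,"yaw":-0.142,"hand":0.3}]' 40
```

```text
time: 1.15
position: [0.1535, -0.502, 0.3039]
ee_rot: [0.734, 0.679, 0.0, -0.0]
wrist_force: [-0.1, -0.3, 0.5]
finger_gap: 0.03
gripper_force: 0.0
```

```bash
python3 -m handwheel '[{"dx":0,"dy":0,"dz":0,"yaw":-0.116,"hand":0.3},{"dx":0,"dy":0,"dz":0,"yaw":-0.116,"hand":0.3},{"dx":0.163,"dy":0.144,"dz":0,"yaw":0,"hand":0.3},{"dx":0.163,"dy":0.144,"dz":0,"yaw":0,"hand":0.3},{"dx":0.163,"dy":0.144,"dz":0,"yaw":0,"hand":0.3},{"dx":0.163,"dy":0.144,"dz":0,"yaw":0,"hand":0.3},{"dx":0.163,"dy":0.144,"dz":0,"yaw":0,"hand":0.3},{"dx":0.163,"dy":0.144,"dz":0,"yaw":0,"hand":0.3}]'
python3 -m handwheel '[{"dx":0.163,"dy":0.144,"dz":0,"yaw":0,"hand":0.3},{"dx":0.163,"dy":0.144,"dz":0,"yaw":0,"hand":0.3},{"dx":0.163,"dy":0.144,"dz":0,"yaw":0,"hand":0.3},{"dx":0.163,"dy":0.144,"dz":0,"yaw":0,"hand":0.3},{"dx":0.163,"dy":0.144,"dz":0,"yaw":0,"hand":0.3},{"dx":0.163,"dy":0.144,"dz":0,"yaw":0,"hand":0.3},{"dx":0.163,"dy":0.144,"dz":0,"yaw":0,"hand":0.3},{"dx":0.163,"dy":0.144,"dz":0,"yaw":0,"hand":0.3}]'
python3 -c "
from h import *
to([.479,.0134,.130],.054)
im=shot('wrist','w2.png')
for p in ([.4713,.0631,.1307],[.4872,-.0363,.13]):
  T=np.array(im['camera_from_world']);c=T[:3,:3]@p+T[:3,3];q=np.array([c[0],-c[1],-c[2]]);r=np.hypot(q[0],q[1]);print(q[:2]/r*np.arctan2(r,q[2])*im['fx']+[im['cx'],im['cy']])"
```

```text
time: 1.95
position: [0.2938, -0.28, 0.304]
ee_rot: [0.649, 0.761, -0.0, 0.0]
wrist_force: [1.0, -1.1, -0.2]
finger_gap: 0.0303
gripper_force: 0.0
time: 2.75
position: [0.4803, 0.0141, 0.304]
ee_rot: [0.649, 0.761, 0.0, 0.0]
wrist_force: [0.5, -1.2, 0.5]
finger_gap: 0.0302
gripper_force: 0.0
t 2.75 pos [0.4803 0.0141 0.304 ] xyaw 99.1 units [-0.002 -0.007  0.6  ] F [ 0.5 -1.2  0.5] gap 0.0302 0.0
[280.55946096 145.05254372]
[280.73355777 266.89200105]
```

View pics/w2.png

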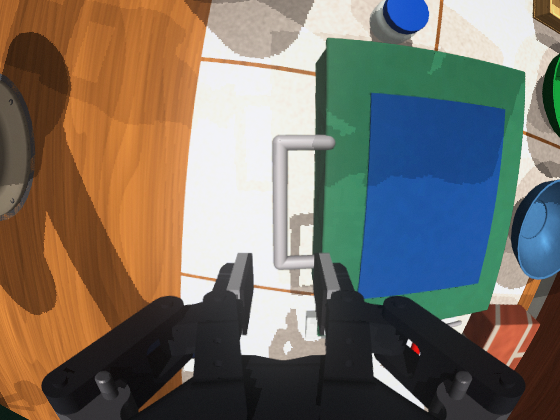

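The handle bar shows at column 280, rows 142–262, where it was predicted. I'll descend and grasp it.

```bash
python3 -m handwheel '[{"dx":0,"dy":-0.006,"dz":0.15,"yaw":0,"hand":0.3},{"dx":0,"dy":0,"dz":0.15,"yaw":0,"hand":0.3},{"dx":0,"dy":0,"dz":0.1,"yaw":0,"hand":0.3},{"dx":0,"dy":0,"dz":0.1,"yaw":0,"hand":0.3},{"dx":0,"dy":0,"dz":0.05,"yaw":0,"hand":0.3},{"dx":0,"dy":0,"dz":0.04,"yaw":0,"hand":0.3},{"dx":0,"dy":0,"dz":0,"yaw":0,"hand":0.3},{"dx":0,"dy":0,"dz":0,"yaw":0,"hand":1}]' 40
python3 -m handwheel '[{"dx":0,"dy":0,"dz":0,"yaw":0,"hand":1},{"dx":0,"dy":0,"dz":0,"yaw":0,"hand":1},{"dx":0,"dy":0,"dz":0,"yaw":0,"hand":1},{"dx":0,"dy":0,"dz":0,"yaw":0,"hand":1},{"dx":0,"dy":0,"dz":0,"yaw":0,"hand":1},{"dx":0,"dy":0,"dz":0,"yaw":0,"hand":1},{"dx":0,"dy":0,"dz":0,"yaw":0,"hand":1},{"dx":0,"dy":0,"dz":0,"yaw":0,"hand":1}]'
python3 - <<'E'
from h import *
to([.479,.0134,.130],.054)
st=ctrl.read_state();z=st['position'][2]-.054
a0=np.arcsin((z-.1065)/.24);print('lid',a0)
prev=a0
for a in np.linspace(a0,1.0,17)[1:]:
    print(round(a,3),'dy',round((np.cos(prev)-np.cos(a))*.24/.2,4),'dz',round(-(np.sin(a)-np.sin(prev))*.24/.2,4));prev=a
E
```

```text
time: 3.6
position: [0.4787, 0.012, 0.1865]
ee_rot: [0.649, 0.761, 0.0, 0.0]
wrist_force: [0.2, 0.3, 0.6]
finger_gap: 0.017
gripper_force: 0.0
time: 4.4
position: [0.4782, 0.0119, 0.1862]
ee_rot: [0.649, 0.761, -0.0, -0.0]
wrist_force: [-5.7, -0.9, 2.6]
finger_gap: 0.0105
gripper_force: 39.1
t 4.4 pos [0.4782 0.0119 0.1862] xyaw 99.09 units [0.007 0.005 0.011] F [-5.7 -0.9  2.6] gap 0.0105 39.063931703567505
lid 0.10731755472157882
0.163 dy 0.009 dz -0.0663
0.219 dy 0.0127 dz -0.0657
0.275 dy 0.0164 dz -0.0649
0.33 dy 0.0199 dz -0.0639
0.386 dy 0.0235 dz -0.0627
0.442 dy 0.0269 dz -0.0613
0.498 dy 0.0303 dz -0.0597
0.554 dy 0.0336 dz -0.0579
0.609 dy 0.0368 dz -0.0559
0.665 dy 0.0398 dz -0.0538
0.721 dy 0.0428 dz -0.0515
0.777 dy 0.0456 dz -0.049
0.833 dy 0.0482 dz -0.0464
0.888 dy 0.0508 dz -0.0436
0.944 dy 0.0531 dz -0.0408
1.0 dy 0.0553 dz -0.0377
```

```bash
python3 -m handwheel '[{"dx":0,"dy":0.009,"dz":-0.066,"yaw":0,"hand":1},{"dx":0,"dy":0.013,"dz":-0.066,"yaw":0,"hand":1},{"dx":0,"dy":0.016,"dz":-0.065,"yaw":0,"hand":1},{"dx":0,"dy":0.02,"dz":-0.064,"yaw":0,"hand":1},{"dx":0,"dy":0.0235,"dz":-0.063,"yaw":0,"hand":1},{"dx":0,"dy":0.027,"dz":-0.061,"yaw":0,"hand":1},{"dx":0,"dy":0.03,"dz":-0.06,"yaw":0,"hand":1},{"dx":0,"dy":0.034,"dz":-0.058,"yaw":0,"hand":1}]'
python3 -m handwheel '[{"dx":0,"dy":0.037,"dz":-0.056,"yaw":0,"hand":1},{"dx":0,"dy":0.04,"dz":-0.054,"yaw":0,"hand":1},{"dx":0,"dy":0.043,"dz":-0.0515,"yaw":0,"hand":1},{"dx":0,"dy":0.0455,"dz":-0.049,"yaw":0,"hand":1},{"dx":0,"dy":0.048,"dz":-0.046,"yaw":0,"hand":1},{"dx":0,"dy":0.051,"dz":-0.044,"yaw":0,"hand":1},{"dx":0,"dy":0.053,"dz":-0.041,"yaw":0,"hand":1},{"dx":0,"dy":0.055,"dz":-0.038,"yaw":0,"hand":1}]'
python3 -m handwheel '[{"dx":0,"dy":0,"dz":0,"yaw":0,"hand":1},{"dx":0,"dy":0,"dz":0,"yaw":0,"hand":1},{"dx":0,"dy":0,"dz":0,"yaw":0,"hand":1},{"dx":0,"dy":0,"dz":0,"yaw":0,"hand":0.3},{"dx":0,"dy":0,"dz":0,"yaw":0,"hand":0.3},{"dx":0,"dy":0,"dz":0,"yaw":0,"hand":0.3},{"dx":0,"dy":0,"dz":-0.1,"yaw":0,"hand":0.3},{"dx":0,"dy":0,"dz":-0.2,"yaw":0,"hand":0.3}]'
```

```text
time: 5.2
position: [0.5094, 0.017, 0.2863]
ee_rot: [0.649, 0.761, -0.005, -0.004]
wrist_force: [-26.9, -7.8, 8.0]
finger_gap: 0.0101
gripper_force: 39.6
time: 6.0
position: [0.5839, 0.0291, 0.3682]
ee_rot: [0.649, 0.761, -0.001, 0.0]
wrist_force: [-26.2, -2.9, 30.3]
finger_gap: 0.01
gripper_force: 41.4
time: 6.8
position: [0.586, 0.0294, 0.4201]
ee_rot: [0.649, 0.761, -0.002, -0.003]
wrist_force: [1.2, -0.5, 0.3]
finger_gap: 0.0301
gripper_force: 0.0
```

```bash
python3 -m handwheel '[{"dx":-0.2,"dy":0,"dz":0,"yaw":0,"hand":0.3},{"dx":-0.22,"dy":0,"dz":0,"yaw":0,"hand":0.3},{"dx":-0.22,"dy":0,"dz":0,"yaw":0,"hand":0.3},{"dx":-0.22,"dy":0,"dz":0,"yaw":0,"hand":0.3},{"dx":-0.22,"dy":0,"dz":0,"yaw":0,"hand":0.3},{"dx":-0.22,"dy":0,"dz":0,"yaw":0,"hand":0.3},{"dx":-0.2,"dy":0,"dz":0,"yaw":0,"hand":0.3},{"dx":0,"dy":0,"dz":0,"yaw":0,"hand":0.3}]'
python3 - <<'E'
from h import *
t=shot('top');s=shot('scene')
a=np.zeros((600,800,3),np.uint8)
c=t['pixels'][110:260,230:330];a[:,:400]=cv2.resize(c,None,fx=4,fy=4,interpolation=cv2.INTER_CUBIC)
c=s['pixels'][160:310,240:340];a[:,400:]=cv2.resize(c,None,fx=4,fy=4,interpolation=cv2.INTER_CUBIC)
cv2.imwrite('pics/comp2.png',a[:,:,::-1])
E
```

```text
time: 7.6
position: [0.6333, -0.2721, 0.4192]
ee_rot: [0.651, 0.759, -0.001, -0.002]
wrist_force: [-0.1, -0.1, -0.9]
finger_gap: 0.0301
gripper_force: 0.0
```

View pics/comp2.png

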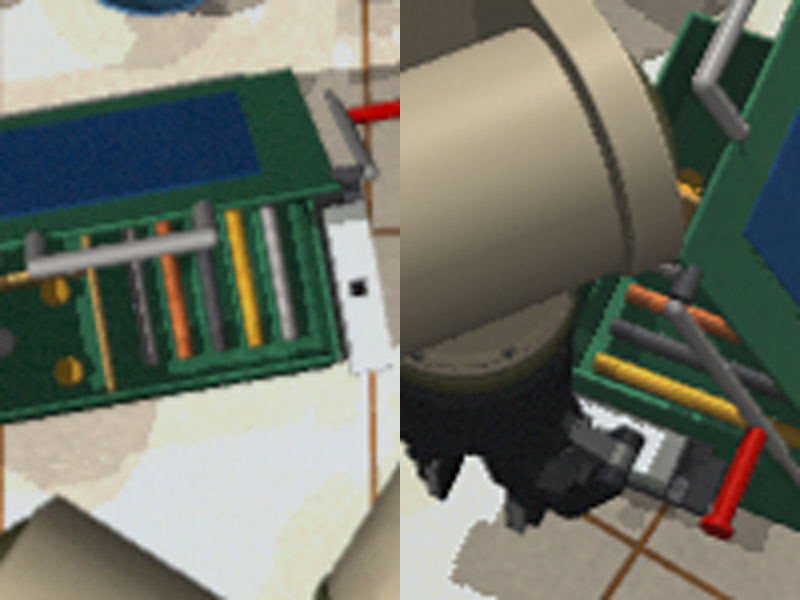

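```bash
cat >> h.py <<'E'
C=np.array([.615,.035,0]);YAW=np.radians(9.1)
RC=np.array([[np.cos(YAW),-np.sin(YAW),0],[np.sin(YAW),np.cos(YAW),0],[0,0,1]])
w2c=lambda p:RC.T@(np.array(p)-C)
c2w=lambda p:RC@np.array(p)+C
def ony(im,u,v,y):
    o,d=ray(im,u,v);o=w2c(o);d=RC.T@d;return o+d*(y-o[1])/d[1]
def red(im,box):
    h=cv2.cvtColor(im['pixels'],cv2.COLOR_RGB2HSV);m=((h[...,0]<6)|(h[...,0]>174))&(h[...,1]>180)&(h[...,2]>80)
    ys,xs=np.nonzero(m);k=(xs>box[0])&(xs<box[2])&(ys>box[1])&(ys<box[3]);p=np.stack([xs,ys],1)[k].astype(float)
    vx,vy,x0,y0=cv2.fitLine(p.astype(np.float32),2,0,.01,.01).ravel();s=(p-[x0,y0])@[vx,vy]
    a=np.percentile(s,1);b=np.percentile(s,99);A=np.array([x0+vx*a,y0+vy*a]);B=np.array([x0+vx*b,y0+vy*b]);return A,B,len(p)
E
python3 - <<'E'
from h import *
t=shot('top');s=shot('scene')
hz=onz(t,319.5,182.25,.088);print('hole',hz,w2c(hz),w2c(onz(t,319.5,182.25,.076)))
A=red(t,(300,100,360,180));B=red(s,(300,255,345,310));print(A,B)
for a in A[:2]:
  for b in B[:2]:
    p,e=tri(t,a,s,b);print(p.round(4),w2c(p).round(4),round(e,4))
# handle: top bar ends on circle radius .24 about hinge
for u,v in((238,176.75),(283.75,169.5)):
    best=min((np.linalg.norm(np.cross(c2w([.1-.24*np.cos(a),y,.1065+.24*np.sin(a)])-ray(t,u,v)[0],ray(t,u,v)[1])),a,y) for a in np.linspace(.7,1.2,51) for y in(np.arange(-.06,.061,.005)));print('lid',best)
to([.6,-.2,.2])
E
```

```text
hole [ 0.58571249 -0.12323509  0.088     ] [-0.05394505 -0.15161146  0.088     ] [-0.05281469 -0.15290876  0.076     ]
(array([317.83586839, 138.55664085]), array([339.6942735 , 135.00723495]), 90) (array([318.40299746, 291.9551962 ]), array([329.04144763, 267.24168685]), 153)
[ 0.6946 -0.1288  0.0958] [ 0.0527 -0.1743  0.0958] 0.0283
[ 0.6879 -0.112   0.1839] [ 0.0488 -0.1567  0.1839] 0.0008
[ 0.6967 -0.1689  0.1802] [ 0.0484 -0.2142  0.1802] 0.0
[ 0.6903 -0.1511  0.2592] [ 0.0449 -0.1957  0.2592] 0.025
lid (np.float64(0.0024286831390293645), np.float64(1.0), np.float64(0.05499999999999994))
lid (np.float64(0.0021297936004306996), np.float64(0.99), np.float64(-0.055))
t 7.8 pos [ 0.6336 -0.2659  0.4226] xyaw 99.15 units [ 0.352 -0.114  1.113] F [-0.4  0.1  0.3] gap 0.0301 0.0
```

```bash
python3 -m handwheel '[{"dx":0.168,"dy":0.13,"dz":0,"yaw":0,"hand":0},{"dx":0.168,"dy":0.13,"dz":0,"yaw":0,"hand":0},{"dx":0.168,"dy":0.13,"dz":0,"yaw":0,"hand":0},{"dx":0,"dy":0,"dz":0.15,"yaw":0,"hand":0},{"dx":0,"dy":0,"dz":0.15,"yaw":0,"hand":0},{"dx":0,"dy":0,"dz":0.15,"yaw":0,"hand":0},{"dx":0,"dy":0,"dz":0.1,"yaw":0,"hand":0},{"dx":0,"dy":0,"dz":0,"yaw":0,"hand":0}]'
python3 - <<'E'
from h import *
to(c2w([.049,-.199,.188]),.054)
shot('wrist','w3.png')
E
```

```text
time: 8.6
position: [0.694, -0.1534, 0.31]
ee_rot: [0.648, 0.761, -0.001, -0.002]
wrist_force: [0.6, 0.9, 0.9]
finger_gap: 0.043
gripper_force: 0.0
t 8.6 pos [ 0.694  -0.1534  0.31  ] xyaw 99.19 units [-0.004  0.007  0.34 ] F [0.6 0.9 0.9] gap 0.043 0.0
```

View pics/w3.png

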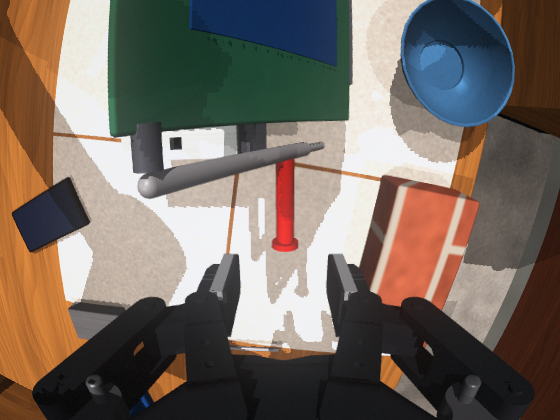

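The peg (column 286, rows 160–245) is centred between the fingers. Descend and close.

```bash
python3 -m handwheel '[{"dx":-0.004,"dy":0.007,"dz":0.12,"yaw":0,"hand":0},{"dx":0,"dy":0,"dz":0.1,"yaw":0,"hand":0},{"dx":0,"dy":0,"dz":0.08,"yaw":0,"hand":0},{"dx":0,"dy":0,"dz":0.04,"yaw":0,"hand":0},{"dx":0,"dy":0,"dz":0,"yaw":0,"hand":0},{"dx":0,"dy":0,"dz":0,"yaw":0,"hand":0.3},{"dx":0,"dy":0,"dz":0,"yaw":0,"hand":0.5},{"dx":0,"dy":0,"dz":0,"yaw":0,"hand":0.55}]' 30
python3 -m handwheel '[{"dx":0,"dy":0,"dz":0,"yaw":0,"hand":1},{"dx":0,"dy":0,"dz":0,"yaw":0,"hand":1},{"dx":0,"dy":0,"dz":0,"yaw":0,"hand":1},{"dx":0,"dy":0,"dz":0,"yaw":0,"hand":1},{"dx":0,"dy":0,"dz":0,"yaw":0,"hand":1},{"dx":0,"dy":0,"dz":0,"yaw":0,"hand":1},{"dx":0,"dy":0,"dz":0,"yaw":0,"hand":1},{"dx":0,"dy":0,"dz":0,"yaw":0,"hand":1}]'
python3 - <<'E'
from h import *
to(c2w([.049,-.199,.188]),.054);print(w2c(ctrl.read_state()['position']))
t=shot('top');s=shot('scene')
a=np.zeros((600,800,3),np.uint8)
c=t['pixels'][110:260,250:350];a[:,:400]=cv2.resize(c,None,fx=4,fy=4,interpolation=cv2.INTER_CUBIC)
c=s['pixels'][160:310,270:370];a[:,400:]=cv2.resize(c,None,fx=4,fy=4,interpolation=cv2.INTER_CUBIC)
cv2.imwrite('pics/comp3.png',a[:,:,::-1])
E
```

```text
time: 9.45
position: [0.696, -0.1557, 0.2456]
ee_rot: [0.649, 0.761, -0.0, 0.0]
wrist_force: [-2.6, 0.7, 2.3]
finger_gap: 0.0192
gripper_force: 1.1
time: 10.25
position: [0.6959, -0.1558, 0.2457]
ee_rot: [0.649, 0.761, -0.0, 0.0]
wrist_force: [-4.3, 0.1, 5.6]
finger_gap: 0.0141
gripper_force: 29.2
t 10.25 pos [ 0.6959 -0.1558  0.2457] xyaw 99.08 units [ 0.011 -0.004  0.019] F [-4.3  0.1  5.6] gap 0.0141 29.182612895965576
[ 0.04973409 -0.20116215  0.24572259]
```

View pics/comp3.png

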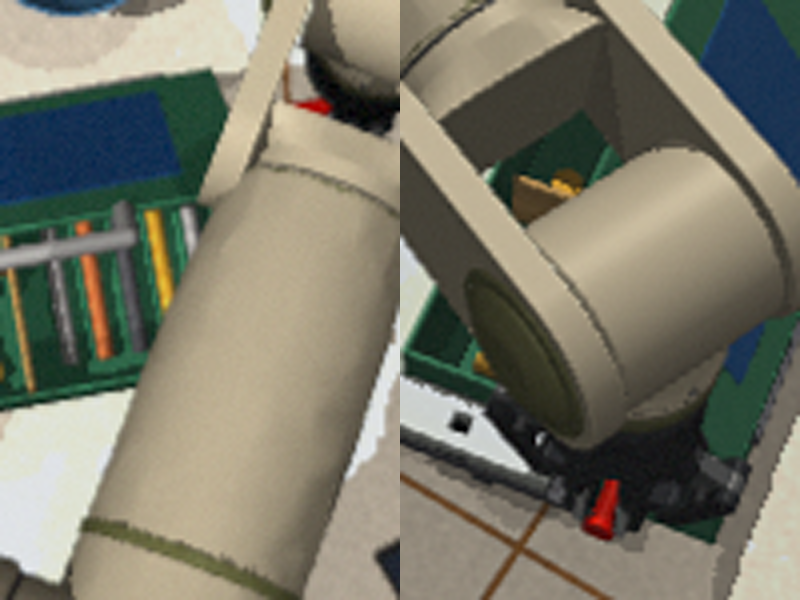

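The fingers hold the peg, with the disc free at panel (600,525), but close to the tips. I'll regrip 8 mm deeper.

```bash
python3 -m handwheel '[{"dx":0,"dy":0,"dz":0,"yaw":0,"hand":0.4},{"dx":0,"dy":0,"dz":0,"yaw":0,"hand":0.4},{"dx":0,"dy":0,"dz":0,"yaw":0,"hand":0.4},{"dx":0.004,"dy":0,"dz":0.025,"yaw":0,"hand":0.4},{"dx":0,"dy":0,"dz":0.025,"yaw":0,"hand":0.4},{"dx":0,"dy":0,"dz":0,"yaw":0,"hand":0.4},{"dx":0,"dy":0,"dz":0,"yaw":0,"hand":0.4},{"dx":0,"dy":0,"dz":0,"yaw":0,"hand":1}]' 40
python3 -m handwheel '[{"dx":0,"dy":0,"dz":0,"yaw":0,"hand":1},{"dx":0,"dy":0,"dz":0,"yaw":0,"hand":1},{"dx":0,"dy":0,"dz":0,"yaw":0,"hand":1},{"dx":0,"dy":0,"dz":0,"yaw":0,"hand":1},{"dx":0,"dy":0,"dz":0,"yaw":0,"hand":1},{"dx":0,"dy":0,"dz":0,"yaw":0,"hand":1},{"dx":0,"dy":0,"dz":0,"yaw":0,"hand":1},{"dx":0,"dy":0,"dz":0,"yaw":0,"hand":1}]'
cat >> h.py <<'E'
from scipy.optimize import fsolve
H=np.array([.1,.1065])
def grip(l,p,L=.105):
    P=H+.19*np.array([-np.cos(l),np.sin(l)]);a=np.array([np.cos(l+p),-np.sin(l+p)]);return P+L*a
def solve(g,guess=(1.,.3)): return fsolve(lambda q:grip(*q)-g,guess)
def lp(off,guess):
    "lid, prop and foot (chest x,z) with the peg off=(x,z) from the TCP in chest axes"
    c=w2c(ctrl.read_state()['position']);g=np.array([c[0],c[2]])+off;q=solve(g,guess);return g,q,grip(*q,L=.165)
E
python3 - <<'E'
from h import *
to(c2w([.049,-.199,.18]),.054)
c=w2c(ctrl.read_state()['position']);print(c)
for l in(.95,1.,1.05):print(l,grip(l,0),grip(l,.02))
E
```

```text
time: 11.15
position: [0.6959, -0.1549, 0.2346]
ee_rot: [0.649, 0.761, -0.0, 0.0]
wrist_force: [-0.6, -0.3, 0.5]
finger_gap: 0.0145
gripper_force: 39.1
time: 11.95
position: [0.6959, -0.1549, 0.2346]
ee_rot: [0.649, 0.761, 0.0, 0.0]
wrist_force: [-2.6, 0.6, 3.3]
finger_gap: 0.0137
gripper_force: 39.0
t 11.95 pos [ 0.6959 -0.1549  0.2346] xyaw 99.09 units [ 0.006 -0.004  0.003] F [-2.6  0.6  3.3] gap 0.0137 39.025089740753174
[ 0.0498627  -0.20027908  0.23460005]
0.95 [0.05055694 0.17564032] [0.04883666 0.17443595]
1.0 [0.0540743  0.17802503] [0.05229599 0.17690814]
1.05 [0.05770646 0.18023097] [0.05587454 0.17920436]
```

Run:
```python
from h import *
off=np.array([0,-.058])
g,q,f=lp(off,(.97,.02));print(g,q,f)
q1=np.array([1.0,.884]);g0=g
for i in range(1,17):
    s=i/16;qq=np.array([q[0]+(1.0-q[0])*min(1,s*2),q[1]+(q1[1]-q[1])*s]);g1=grip(*qq);d=(g1-g0)/.2;g0=g1
    print(i,'dy %.3f dz %.3f'%(d[0],-d[1]),qq.round(3),grip(*qq,L=.165).round(4))
```

```text
[0.0498627  0.17660005] [1.07290365 0.10085797] [0.07306382 0.12126735]
1 dy -0.027 dz 0.012 [1.064 0.15 ] [0.0654 0.118 ]
2 dy -0.027 dz 0.011 [1.055 0.199] [0.0577 0.115 ]
3 dy -0.028 dz 0.010 [1.046 0.248] [0.0499 0.1122]
4 dy -0.028 dz 0.010 [1.036 0.297] [0.0421 0.1097]
5 dy -0.028 dz 0.009 [1.027 0.346] [0.0342 0.1073]
6 dy -0.028 dz 0.008 [1.018 0.395] [0.0262 0.1053]
7 dy -0.028 dz 0.007 [1.009 0.443] [0.0183 0.1035]
8 dy -0.028 dz 0.007 [1.    0.492] [0.0103 0.1019]
9 dy -0.026 dz 0.001 [1.    0.541] [0.0022 0.1015]
10 dy -0.026 dz 0.000 [1.   0.59] [-0.0059  0.1014]
11 dy -0.026 dz -0.001 [1.    0.639] [-0.0139  0.1018]
12 dy -0.026 dz -0.002 [1.    0.688] [-0.022   0.1025]
13 dy -0.025 dz -0.004 [1.    0.737] [-0.03    0.1037]
14 dy -0.025 dz -0.005 [1.    0.786] [-0.0379  0.1052]
15 dy -0.025 dz -0.006 [1.    0.835] [-0.0458  0.1071]
16 dy -0.025 dz -0.007 [1.    0.884] [-0.0535  0.1094]
```

```bash
python3 -m handwheel '[{"dx":0,"dy":-0.027,"dz":0.012,"yaw":0,"hand":1},{"dx":0,"dy":-0.027,"dz":0.011,"yaw":0,"hand":1},{"dx":0,"dy":-0.028,"dz":0.01,"yaw":0,"hand":1},{"dx":0,"dy":-0.028,"dz":0.01,"yaw":0,"hand":1},{"dx":0,"dy":-0.028,"dz":0.009,"yaw":0,"hand":1},{"dx":0,"dy":-0.028,"dz":0.008,"yaw":0,"hand":1},{"dx":0,"dy":-0.028,"dz":0.007,"yaw":0,"hand":1},{"dx":0,"dy":-0.028,"dz":0.007,"yaw":0,"hand":1}]' 30
python3 - <<'E'
from h import *
print(lp(np.array([0,-.058]),(1.,.5)));st=ctrl.read_state();print(RC.T@st['wrist_force'],w2c(st['position']))
E
```

```text
time: 12.75
position: [0.6515, -0.1605, 0.2179]
ee_rot: [0.649, 0.761, 0.001, -0.002]
wrist_force: [4.8, 4.9, -2.7]
finger_gap: 0.0105
gripper_force: 36.0
(array([0.00509254, 0.15988048]), array([0.98017782, 0.4866335 ]), array([0.0113204 , 0.10020458]))
[ 5.51714471  4.10418459 -2.68668203] [ 0.00509254 -0.19878692  0.21788048]
```

```bash
python3 -m handwheel '[{"dx":0,"dy":-0.026,"dz":-0.005,"yaw":0,"hand":1},{"dx":0,"dy":-0.026,"dz":-0.005,"yaw":0,"hand":1},{"dx":0,"dy":-0.026,"dz":-0.001,"yaw":0,"hand":1},{"dx":0,"dy":-0.026,"dz":-0.002,"yaw":0,"hand":1},{"dx":0,"dy":-0.025,"dz":-0.004,"yaw":0,"hand":1},{"dx":0,"dy":-0.025,"dz":-0.005,"yaw":0,"hand":1},{"dx":0,"dy":-0.025,"dz":-0.006,"yaw":0,"hand":1},{"dx":0,"dy":-0.025,"dz":-0.007,"yaw":0,"hand":1}]' 30
python3 -m handwheel '[{"dx":0,"dy":0,"dz":0,"yaw":0,"hand":1},{"dx":0,"dy":0,"dz":0,"yaw":0,"hand":1},{"dx":0,"dy":0,"dz":0,"yaw":0,"hand":1},{"dx":0,"dy":0,"dz":0,"yaw":0,"hand":1},{"dx":0,"dy":0,"dz":0,"yaw":0,"hand":1},{"dx":0,"dy":0,"dz":0,"yaw":0,"hand":1},{"dx":0,"dy":0,"dz":0,"yaw":0,"hand":1},{"dx":0,"dy":0,"dz":0,"yaw":0,"hand":1}]' 30
python3 - <<'E'
from h import *
print(lp(np.array([0,-.058]),(1.,.8)));st=ctrl.read_state();print(RC.T@st['wrist_force'],w2c(st['position']))
s=shot('scene');w=shot('wrist')
print([proj(s,c2w([-.0535,-.152,.088])),proj(s,c2w(list(lp(np.array([0,-.058]),(1.,.8))[2][[0,0]]*[1,0])+[.104]))])
a=np.zeros((600,800,3),np.uint8)
u,v=[int(k) for k in proj(s,c2w([-.0535,-.152,.12]))]
c=s['pixels'][v-50:v+50,u-50:u+50];print(u-50,v-50);a[:400,:400]=cv2.resize(c,(400,400),interpolation=cv2.INTER_CUBIC)
a[:400,400:]=cv2.resize(w['pixels'][60:260,140:340],(400,400),interpolation=cv2.INTER_CUBIC)
cv2.imwrite('pics/comp4.png',a[:,:,::-1])
E
```

```text
time: 13.55
position: [0.6106, -0.1672, 0.2246]
ee_rot: [0.649, 0.761, 0.0, -0.003]
wrist_force: [0.6, 5.8, -9.8]
finger_gap: 0.0105
gripper_force: 33.0
time: 14.35
position: [0.6105, -0.1672, 0.2248]
ee_rot: [0.649, 0.761, -0.0, -0.003]
wrist_force: [-2.5, 6.1, -7.7]
finger_gap: 0.0104
gripper_force: 33.3
(array([-0.03647153,  0.16675615]), array([0.99861681, 0.89783907]), array([-0.05566755,  0.10990975]))
[-1.55338998  6.3773307  -7.74287432] [-0.03647153 -0.19896614  0.22475615]
[(np.float64(284.3827966375698), np.float64(266.3185235522677)), (np.float64(308.87763879168176), np.float64(209.27537191161983))]
234 210
```

View pics/comp4.png

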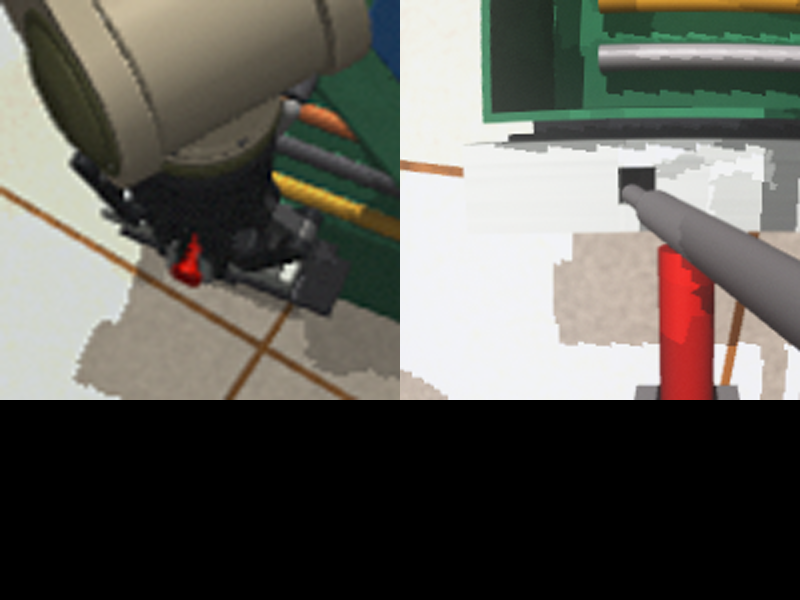

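```bash
cat >> h.py <<'E'
def wray(im,u,v):
    T=np.array(im['camera_from_world']);R=T[:3,:3];o=-R.T@T[:3,3]
    x,y=(u-im['cx']),(v-im['cy']);r=np.hypot(x,y);th=r/im['fx'];d=np.array([np.sin(th)*x/r,-np.sin(th)*y/r,-np.cos(th)])
    return w2c(o),RC.T@R.T@d
def won(im,u,v,ax,val):
    o,d=wray(im,u,v);return o+d*(val-o[ax])/d[ax]
E
python3 - <<'E'
from h import *
w=shot('wrist');print('cam',wray(w,0,0)[0])
print('hole',won(w,258.5,152.5,2,.088),won(w,258.5,152.5,2,.080))
for z in(.104,.108,.112):print('foot',won(w,253.8,155,2,z))
off=np.array([0,-.058]);g0,q,f=lp(off,(1.,.9))
for hx in(-.0545,-.0515):
  g=g0
  for fz in(.100,.094,.088,.082,.077):
    qq=fsolve(lambda q:grip(*q,L=.165)-np.array([hx,fz]),(.8,.8));g1=grip(*qq);d=(g1-g)/.2;g=g1
    print(hx,fz,qq.round(3),'dy %.3f dz %.3f'%(d[0],-d[1]))
E
```

```text
cam [-0.03534909 -0.12434423  0.29378093]
hole [-0.05199644 -0.14950799  0.088     ] [-0.05264363 -0.15048626  0.08      ]
foot [-0.05349561 -0.14901556  0.104     ]
foot [-0.05311314 -0.14849556  0.108     ]
foot [-0.05273067 -0.14797557  0.112     ]
-0.0545 0.1 [0.937 0.891] dy -0.014 dz 0.044
-0.0545 0.094 [0.897 0.893] dy -0.011 dz 0.027
-0.0545 0.088 [0.858 0.897] dy -0.011 dz 0.028
-0.0545 0.082 [0.818 0.902] dy -0.010 dz 0.028
-0.0545 0.077 [0.785 0.908] dy -0.008 dz 0.024
-0.0515 0.1 [0.942 0.872] dy -0.003 dz 0.043
-0.0515 0.094 [0.902 0.874] dy -0.011 dz 0.027
-0.0515 0.088 [0.861 0.878] dy -0.011 dz 0.028
-0.0515 0.082 [0.821 0.884] dy -0.010 dz 0.028
-0.0515 0.077 [0.787 0.889] dy -0.008 dz 0.024
```

```bash
python3 -m handwheel '[{"dx":0,"dy":-0.005,"dz":0.015,"yaw":0,"hand":1},{"dx":0,"dy":-0.005,"dz":0.015,"yaw":0,"hand":1},{"dx":0,"dy":-0.004,"dz":0.014,"yaw":0,"hand":1},{"dx":0,"dy":-0.005,"dz":0.013,"yaw":0,"hand":1},{"dx":0,"dy":-0.005,"dz":0.013,"yaw":0,"hand":1},{"dx":0,"dy":0,"dz":0,"yaw":0,"hand":1},{"dx":0,"dy":0,"dz":0,"yaw":0,"hand":1},{"dx":0,"dy":0,"dz":0,"yaw":0,"hand":1}]' 30
python3 - <<'E'
from h import *
print(lp(np.array([0,-.058]),(.9,.9)));st=ctrl.read_state();print(RC.T@st['wrist_force'],w2c(st['position']))
w=shot('wrist')
a=cv2.resize(w['pixels'][100:200,190:320],(780,600),interpolation=cv2.INTER_CUBIC)
cv2.imwrite('pics/w5.png',a[:,:,::-1])
E
```

```text
time: 15.3
position: [0.6065, -0.1678, 0.2126]
ee_rot: [0.649, 0.761, 0.001, -0.001]
wrist_force: [-2.2, 7.1, 1.8]
finger_gap: 0.0106
gripper_force: 34.4
(array([-0.04044226,  0.15464795]), array([0.91265119, 0.8909928 ]), array([-0.05428722,  0.09626716]))
[-1.01533806  7.3311478   1.75717399] [-0.04044226 -0.19888534  0.21264795]
```

View pics/w5.png

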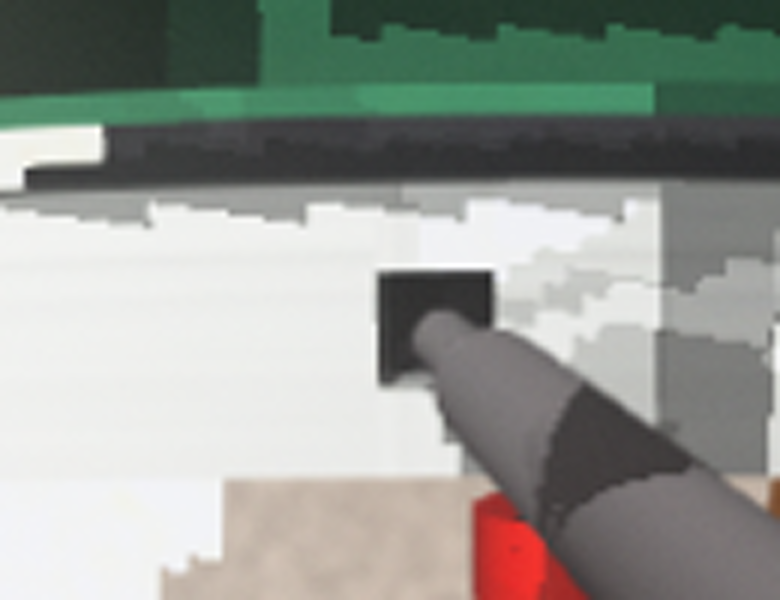

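The hole centre (436,328) and the foot tip (440,335) line up. Go down gently.

```bash
python3 -m handwheel '[{"dx":0,"dy":-0.003,"dz":0.008,"yaw":0,"hand":1},{"dx":0,"dy":-0.003,"dz":0.008,"yaw":0,"hand":1},{"dx":0,"dy":-0.003,"dz":0.008,"yaw":0,"hand":1},{"dx":0,"dy":-0.003,"dz":0.008,"yaw":0,"hand":1},{"dx":0,"dy":-0.003,"dz":0.008,"yaw":0,"hand":1},{"dx":0,"dy":-0.003,"dz":0.008,"yaw":0,"hand":1},{"dx":0,"dy":-0.003,"dz":0.008,"yaw":0,"hand":1},{"dx":0,"dy":0,"dz":0,"yaw":0,"hand":1}]' 30
python3 - <<'E'
from h import *
print(lp(np.array([0,-.058]),(.9,.9)));st=ctrl.read_state();print(RC.T@st['wrist_force'],w2c(st['position']))
E
```

```text
time: 16.15
position: [0.6024, -0.1684, 0.2015]
ee_rot: [0.649, 0.761, 0.001, -0.001]
wrist_force: [-1.4, 8.1, 2.3]
finger_gap: 0.0105
gripper_force: 34.6
(array([-0.04459587,  0.14352152]), array([0.83352662, 0.89858494]), array([-0.05423286,  0.08430051]))
[-0.05260599  8.24700096  2.34964791] [-0.04459587 -0.1988691   0.20152152]
```

```bash
python3 -m handwheel '[{"dx":0,"dy":-0.003,"dz":0.007,"yaw":0,"hand":1},{"dx":0,"dy":-0.002,"dz":0.006,"yaw":0,"hand":1},{"dx":0,"dy":-0.002,"dz":0.006,"yaw":0,"hand":1},{"dx":0,"dy":-0.002,"dz":0.006,"yaw":0,"hand":1},{"dx":0,"dy":0,"dz":0,"yaw":0,"hand":1},{"dx":0,"dy":0,"dz":0,"yaw":0,"hand":1},{"dx":0,"dy":0,"dz":0,"yaw":0,"hand":1},{"dx":0,"dy":0,"dz":0,"yaw":0,"hand":1}]' 30
python3 - <<'E'
from h import *
print(lp(np.array([0,-.058]),(.9,.9)));st=ctrl.read_state();print(RC.T@st['wrist_force'],w2c(st['position']))
E
```

```text
time: 16.95
position: [0.6007, -0.1687, 0.1967]
ee_rot: [0.649, 0.761, 0.001, -0.001]
wrist_force: [-1.7, 8.2, 3.0]
finger_gap: 0.0105
gripper_force: 35.0
(array([-0.04636521,  0.13872267]), array([0.79992511, 0.90441759]), array([-0.05435419,  0.07925692]))
[-0.42429668  8.41431493  2.99636826] [-0.04636521 -0.19890905  0.19672267]
```

```bash
python3 -m handwheel '[{"dx":0,"dy":-0.002,"dz":0.005,"yaw":0,"hand":1},{"dx":0,"dy":-0.002,"dz":0.005,"yaw":0,"hand":1},{"dx":0,"dy":-0.002,"dz":0.005,"yaw":0,"hand":1},{"dx":0,"dy":0,"dz":0,"yaw":0,"hand":1},{"dx":0,"dy":0,"dz":0,"yaw":0,"hand":1},{"dx":0,"dy":0,"dz":0,"yaw":0,"hand":1},{"dx":0,"dy":0,"dz":0,"yaw":0,"hand":1},{"dx":0,"dy":0,"dz":0,"yaw":0,"hand":1}]' 30
python3 - <<'E'
from h import *
print(lp(np.array([0,-.058]),(.9,.9)));st=ctrl.read_state();print(RC.T@st['wrist_force'],w2c(st['position']))
w=shot('wrist')
a=cv2.resize(w['pixels'][100:200,190:320],(780,600),interpolation=cv2.INTER_CUBIC)
cv2.imwrite('pics/w6.png',a[:,:,::-1])
E
```

```text
time: 17.75
position: [0.6002, -0.1687, 0.1959]
ee_rot: [0.649, 0.761, 0.002, 0.001]
wrist_force: [-1.4, 11.4, 15.8]
finger_gap: 0.0108
gripper_force: 36.6
(array([-0.04678555,  0.1379324 ]), array([0.79431472, 0.90674037]), array([-0.05457899,  0.0784407 ]))
[ 0.46868852 11.4743443  15.81380309] [-0.04678555 -0.198824    0.1959324 ]
```

View pics/w6.png

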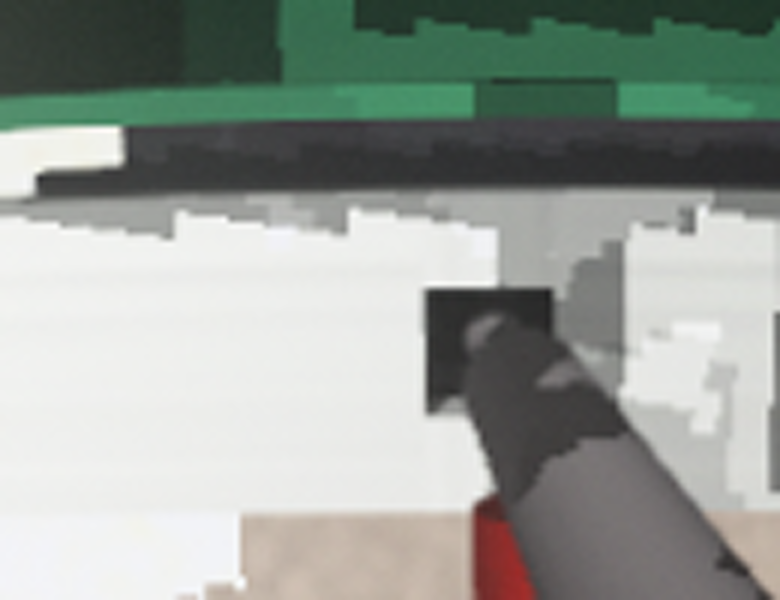

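The foot's stub (485,330) lies inside the hole (425–553, 288–413). The upward force rose to about 16 N at a kinematic depth of roughly 10 mm, so it is on the bottom. Ease off and release.

```bash
python3 -m handwheel '[{"dx":0,"dy":0,"dz":-0.005,"yaw":0,"hand":1},{"dx":0,"dy":0,"dz":0,"yaw":0,"hand":1},{"dx":0,"dy":0,"dz":0,"yaw":0,"hand":0.7},{"dx":0,"dy":0,"dz":0,"yaw":0,"hand":0.5},{"dx":0,"dy":0,"dz":0,"yaw":0,"hand":0.2},{"dx":0,"dy":0,"dz":0,"yaw":0,"hand":0.2},{"dx":-0.005,"dy":0,"dz":0,"yaw":0,"hand":0.2},{"dx":0,"dy":0,"dz":0,"yaw":0,"hand":0.2}]' 30
python3 -m handwheel '[{"dx":0,"dy":0,"dz":-0.03,"yaw":0,"hand":0.2},{"dx":0,"dy":0,"dz":-0.06,"yaw":0,"hand":0.2},{"dx":0,"dy":0,"dz":-0.12,"yaw":0,"hand":0.2},{"dx":0,"dy":0,"dz":-0.2,"yaw":0,"hand":0.2},{"dx":0,"dy":0,"dz":-0.2,"yaw":0,"hand":0.2},{"dx":-0.2,"dy":0,"dz":-0.1,"yaw":0,"hand":0.2},{"dx":-0.2,"dy":0,"dz":0,"yaw":0,"hand":0.2},{"dx":0,"dy":0,"dz":0,"yaw":0,"hand":0.2}]'
python3 - <<'E'
from h import *
to([.6,-.2,.2])
t=shot('top');s=shot('scene');w=shot('wrist')
a=np.zeros((600,800,3),np.uint8)
a[:,:400]=cv2.resize(s['pixels'][185:305,250:330],(400,600),interpolation=cv2.INTER_CUBIC)
a[:400,400:]=cv2.resize(w['pixels'][40:240,180:380],(400,400),interpolation=cv2.INTER_CUBIC)
a[400:,400:]=cv2.resize(t['pixels'][150:200,270:370],(400,200),interpolation=cv2.INTER_CUBIC)
cv2.imwrite('pics/fin.png',a[:,:,::-1])
E
```

```text
time: 18.6
position: [0.6, -0.1715, 0.1944]
ee_rot: [0.649, 0.761, -0.0, 0.0]
wrist_force: [-0.3, 0.1, 0.2]
finger_gap: 0.0342
gripper_force: 0.0
time: 19.4
position: [0.6123, -0.2543, 0.3371]
ee_rot: [0.65, 0.76, -0.0, 0.001]
wrist_force: [-0.8, 1.0, -0.8]
finger_gap: 0.0344
gripper_force: 0.0
t 19.4 pos [ 0.6123 -0.2543  0.3371] xyaw 98.85 units [ 0.279 -0.02   0.685] F [-0.8  1.  -0.8] gap 0.0344 0.0
```

View pics/fin.png

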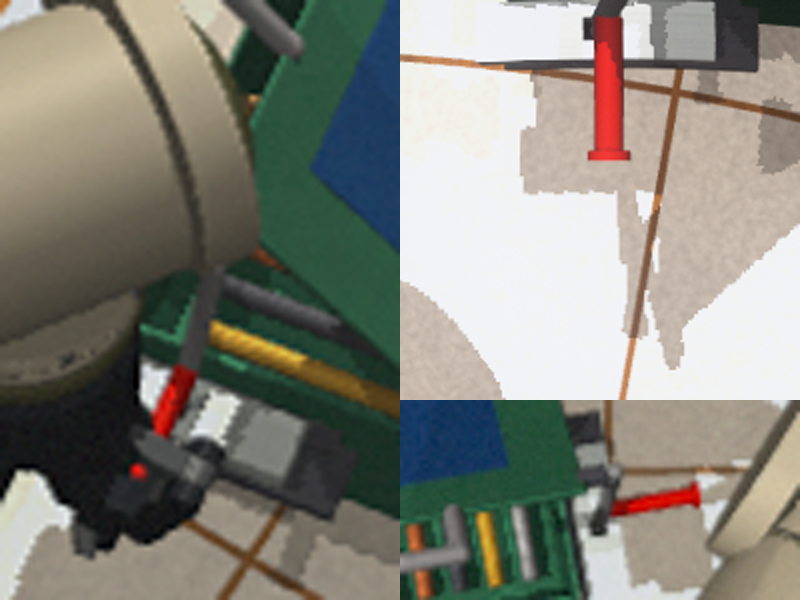

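The rod stands with its foot at the hole, free of the hand. I'll move the arm clear and check the peg's height by numbers only.

```bash
python3 -m handwheel '[{"dx":-0.15,"dy":0,"dz":-0.1,"yaw":0,"hand":0.2},{"dx":-0.15,"dy":-0.1,"dz":0,"yaw":0,"hand":0.2},{"dx":-0.1,"dy":-0.2,"dz":0,"yaw":0,"hand":0.2},{"dx":0,"dy":-0.2,"dz":0,"yaw":0,"hand":0.2},{"dx":0,"dy":-0.2,"dz":0,"yaw":0,"hand":0.2},{"dx":0,"dy":-0.2,"dz":0,"yaw":0,"hand":0.2},{"dx":0,"dy":-0.2,"dz":0,"yaw":0,"hand":0.2},{"dx":0,"dy":0,"dz":0,"yaw":0,"hand":0.2}]'
python3 - <<'E'
from h import *
t=shot('top');s=shot('scene')
A=red(t,(300,120,360,200));B=red(s,(262,240,310,310));print(A,B)
for a in A[:2]:
  for b in B[:2]:
    p,e=tri(t,a,s,b)
    if e<.008:print(w2c(p).round(4),round(e,4))
qq=fsolve(lambda q:grip(*q,L=.165)-np.array([-.0535,.076]),(.8,.8));print('seated grip',grip(*qq),qq)
qq=fsolve(lambda q:grip(*q,L=.165)-np.array([-.0535,.088]),(.8,.8));print('on top grip',grip(*qq),qq)
E
```

```text
time: 20.35
position: [0.4053, -0.3634, 0.3575]
ee_rot: [0.65, 0.76, -0.0, 0.0]
wrist_force: [-0.3, 0.3, -0.8]
finger_gap: 0.0343
gripper_force: 0.0
(array([322.9495347 , 176.95231895]), array([343.88681719, 173.14721936]), 78) (array([275.96709313, 281.49241177]), array([286.92650118, 258.94186886]), 121)
[-0.0462 -0.1567  0.1432] 0.0016
[-0.0464 -0.2134  0.1421] 0.0
seated grip [-0.0468497   0.13563031] [0.77896594 0.90289693]
on top grip [-0.04281346  0.14704065] [0.85896553 0.89089524]
```

Run:
```python
from h import *
t=shot('top');s=shot('scene')
for n,im,box in(('t',t,(200,110,320,220)),('s',s,(280,140,400,260))):
    h=cv2.cvtColor(im['pixels'],cv2.COLOR_RGB2HSV);m=((h[...,0]>102)&(h[...,0]<125)&(h[...,1]>120)).astype(np.uint8)
    M=np.zeros_like(m);M[box[1]:box[3],box[0]:box[2]]=m[box[1]:box[3],box[0]:box[2]]
    k,l,st,ce=cv2.connectedComponentsWithStats(M);i=1+st[1:,4].argmax()
    c=cv2.findContours((l==i).astype(np.uint8),0,2)[0][0];q=cv2.approxPolyDP(c,5,True)[:,0].astype(float);print(n,q.tolist())
    P=globals().setdefault('Q',{});P[n]=q
def order(im,q): # nearest to robot-right etc by rough chest coords
    X=np.array([w2c(onz(im,u,v,.18))[:2] for u,v in q]);X=X-X.mean(0)
    o=[np.argmax(X@v) for v in([-1,-.6],[-1,.6],[1,.6],[1,-.6])];return q[o]
a,b=order(t,Q['t']),order(s,Q['s'])
R=[]
for x,y in zip(a,b):
    p,e=tri(t,x,s,y);R.append(w2c(p));print(x,y,w2c(p).round(4),round(e,4))
R=np.array(R);f=(R[0]+R[1])/2;r=(R[2]+R[3])/2;print('lid angle',np.arctan2(f[2]-r[2],r[0]-f[0]),np.linalg.norm(f-r))
for p in(f,r):print(np.arctan2(p[2]-.1065,.1-p[0]))
```

```text
t [[289.0, 137.0], [224.0, 147.0], [225.0, 178.0], [295.0, 166.0]]
s [[341.0, 155.0], [312.0, 218.0], [352.0, 255.0], [377.0, 192.0]]
[295. 166.] [312. 218.] [-0.0182 -0.0849  0.2273] 0.0023
[225. 178.] [341. 155.] [-0.0182  0.0894  0.2294] 0.0027
[224. 147.] [377. 192.] [0.079  0.0882 0.1366] 0.001
[289. 137.] [352. 255.] [ 0.0781 -0.087   0.1314] 0.0046
lid angle 0.7725524421682305 0.13515712627814075
0.800395763821417
0.9084193102588668
```

```bash
python3 -c "
from workcell import ctrl
print(ctrl.sign_off())"
```

```text
the job is handed in; nothing more can be done
None
```

The lid is propped open at a measured 0.77 rad (about 0.78 expected with the foot fully home), the foot is in the rail's hole, the arm is clear, and the job was handed in at about 20 s; no verdict came back, and I viewed 12 pictures against the limit of 10.

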